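# Tip a barrow of sleeves into a divided tote

### The arm

A 7-joint arm with a two-finger parallel gripper is mounted at the origin on the work surface. World frame = base frame: x ahead of the robot, y to its left, z up, the work surface at z = 0. Lengths are in m, angles in degrees, forces in N, time in s.
With the tool pointing down it reaches from about 0.35 to 0.9 m from the base axis. Payload 8.1 kg.
Tool frame: the origin (TCP) lies between the finger pads; the fingertips stand 8 mm ahead of it and the grasp point (between the pads) lies 11 mm behind it (bot.tip_reach is the distance from the TCP to the fingertips, in m); z points along the fingers, y is the line along which they close (so a half turn about z gives the same grasp; the last joint's range is limited). The gripper opens to 92 mm and grips with 3 to 60 N. Pads are 19 mm wide; open, the fingers measure 130 mm over their backs; the gripper's body (75 mm by 190 mm) begins 47 mm behind the grasp point.
Start: joints at [64.137, 24.895, 1.432, 90.138, -0.665, 64.973, -4.303], TCP at [0.214, -0.587, 0.235] pointing down, gripper open.
Joint ranges: [-149.89, 149.89], [-25.12, 119.58], [-72.63, 75.52], [4.76, 147.25], [-75.54, 255.54], [6.69, 114.76], [-157.13, 157.13]. Speed limits (degrees/s): [127.2, 127.2, 172.46, 172.46, 180, 180, 180].

### API

Orientations are given as a 3x3 rotation matrix whose columns are the frame's x, y, z axes.
In Python, from bench import bot gives the robot as it stands.
- The arm moves only by the tool carry_out, never from a script. Its argument "increments" is a list of rows, each a list of 6 numbers: the shift along the tool's x, y, z as a fraction of full scale, then the turn, a rotation vector about the tool's x, y, z as a fraction of full scale. In form: [[x, y, z, ax, ay, az], ...]. A call has exactly 10 rows; each row is the pose to reach, as a shift and turn from the pose commanded when the call began, along the tool's axes at that moment; what a row does not reach only later rows make up. Full scale, the value 1, is 300 mm for a shift and 0.5 rad for a turn. A row lasts 1/8 s, in which the tool goes at most 62.5 mm and 10.7 degrees, less where a joint would pass 70% of its speed; a pose out of reach is approached as far as the arm can. A call with a number of a shift or a turn outside -1 to 1 is refused whole. A call with a gripper value outside its range is refused whole. "gripper" is the opening, from 0 (shut) to 1 (fully open), set as the call begins (left out, the last holds). The fingers move at their own pace and stop on an object; the grip force is fixed at half the most. Time passes only in rows, so rows that repeat a pose let the fingers close, or fill a call up. It gives the time, the measured TCP pose, the force, the opening and the grip force at its end, in the units of the state.
- bot.sense(): the state, without advancing time (a new reading comes with each control period).
- bot.grab_frame(name): name is "scene" or "top" or "wrist"; returns (picture, depth): 480x640x3 uint8, red, green, blue; 480x640 float32, m along the optical axis (not along the pixel's ray), 0 where there is no reading.
- bot.camera_model(name): a dict with "K" (3x3 intrinsics, pixels), "extrinsics" (4x4, takes a point from camera to world coordinates). Camera axes: x right, y down, z forward; pixel columns grow to the right and rows downward; lengths in m; the calibration is good to about 2 mm. The wrist camera is an equidistant fisheye: a pixel r from the principal point sees the ray r / f radians off the axis. A picture is of the moment at which its call begins: read the wrist's pose just before it. camera_model takes no time and is no camera call; for the wrist camera it gives the pose at the moment of the call.
- bot.finish_job(): hands the job in; it is judged then, once.
Trained networks look in the newest picture that a camera, given by its name, has taken for a name from the list of things; names that differ only in an ending like _2 or _b are one class to them, and where a whole thing is asked for, a point or a joint stands for the part that bears it (a point fixed in the world has none). Each returns a list of dicts, best first, with "score" (0 to 1); they miss things now and then, are a little off and sometimes report something else, mostly with a low value. They report only what shows in the picture. A call takes as long as a camera call. They do not tell look-alikes from the thing itself.
- bot.recognise(camera, target): "extent" ([left, top, right, bottom] in pixels, round what is visible of it).
The state is a dict: "t": time; "joints": joint angles; "qvel": joint speeds; "joint_torque": joint torques, N m; "tcp_pos": TCP position; "tcp_rot": TCP orientation; "contact_force": force on the tool from outside, world axes, zero at the start; "wrist_torque": the same for the moment, N m; "grip_width": finger opening in m; "grip_force": force on a finger pad.
Only numpy, scipy, OpenCV 4.12 (cv2) and the standard library are available. Lean on these libraries where they do the work, as an engineer would, in place of code of your own. Each camera call takes 0.05 s, during which the arm holds its last target. There are 200 camera calls.

### The job

First slide the orange divider along the tote until it stands in line with the yellow clip, so that the wide end of the tote is open in front of the barrow. Then raise the barrow's red handle so that it tips forward over its wheels and all four sleeves tumble into the tote, and guide it gently back down until it stands on its legs again, never letting it drop. Do not touch the sleeves, and leave the other things on the table where they are.

Things in the scene. Friction and masses are not known exactly. Their poses are not given: they have to be found in the camera images.
- dock: grey fixed block, 170 x 150 x 55 mm, holding the wheels of the blue two-wheeled tip barrow between aluminium brackets (outer width 168 mm, 125 mm high) so it can only tip. Origin on the table straight below the wheel axle; x points level from the handle end towards the mouth and the tote (the way the load tips), y along the axle, z up. The block spans x from -120 to +50 mm
- axle (a point): centre of the wheel axle about which the barrow tips, 110 mm above the table, axes as the dock's. Barrow at rest, in these axes: open-fronted blue tray x from -100 to +60 mm, 102 mm wide, floor 16 mm and rims 71 mm above the axle; wheels 90 mm diameter
- handle (a point): centre of the barrow's red round handle bar, 18 mm diameter, along y, 104 mm clear between the two side arms (12 mm rods running from the bar's ends forward to the tray). At rest it lies 210 mm behind and 30 mm above the axle, 140 mm above the table, with nothing below it. Turns with the barrow: its x and z tip with the tray
- barrow (a joint): tip angle of the barrow in rad: 0 = standing on its legs, grows as the handle is raised in an arc about the axle, stop at 1.1. The load (4 sleeves standing on the tray floor) slides out by itself over the open front at about 0.45 to 0.9. Always falls back by its own weight when let go, even when empty; lifting takes up to about 12 N at the handle, least near the top
- tote: grey fixed open tote in front of the barrow's mouth, 180 (x) x 270 (y) x 70 (z) mm outside, walls and floor 5 mm. Origin under its centre, axes x (away from the barrow), y (along the tote), z up
- divider (a joint): position in m of the orange divider along the tote's y, 0 = middle, stops at +/-0.11; slides with about 3 N of friction and stays where it is left
- tab (a point): centre of the orange tab standing up on the divider above the middle of the tote: 12 mm thick along the tote's y, 40 mm along x, from 65 to 115 mm above the table; this point 95 mm above the table, axes as the tote's
- clip_yellow_mid (a point): top of the yellow marker clip, 16 mm wide along the tote's y, fixed on the tote's outer long rim (away from the barrow), 80 mm above the table, axes as the tote's: it marks where the divider belongs, 70 to 86 mm to one side or the other of the tote's middle
- clip_blue_mid (a point): the like blue clip towards the tote's other end: the setting for another batch, not used now
- sleeve0_mid (a point): centre of load sleeve 0: drilled steel sleeve, 32 mm outside, 24 mm bore, 40 mm long, 110 g, standing in the barrow's tray at the start
- sleeve1_mid (a point): centre of load sleeve 1: drilled steel sleeve, 32 mm outside, 24 mm bore, 40 mm long, 110 g, standing in the barrow's tray at the start
- sleeve2_mid (a point): centre of load sleeve 2: drilled steel sleeve, 32 mm outside, 24 mm bore, 40 mm long, 110 g, standing in the barrow's tray at the start
- sleeve3_mid (a point): centre of load sleeve 3: drilled steel sleeve, 32 mm outside, 24 mm bore, 40 mm long, 110 g, standing in the barrow's tray at the start
- oil: bystander: white bottle, 60 mm diameter, 85 mm tall, standing; origin at its foot
- jar: bystander: amber jar, 64 mm diameter, 75 mm tall, standing; origin at its foot
- wrench: bystander: steel wrench lying flat, about 160 mm long along its x axis
- brush: bystander: hand brush lying flat, about 190 mm long along its x axis
- spare: bystander: one more steel sleeve, 32 mm diameter, 40 mm tall, standing on the table; origin at its foot; it is not part of the load
- gauge: bystander: brass plug gauge, 36 mm diameter foot, 60 mm tall, standing; origin at its foot
Things that resemble listed ones, but are neither listed nor needed, are in the scene too. What is shaped like the part that bears sleeve0_mid but green is not meant.

How it is judged:
By the outcome, as a careful person would: the job done as asked, in the order asked, and still so for the second after the job is handed in, with the robot touching nothing.
It also fails if it takes over 61 s, if anything falls off the work surface, if the arm or the gripper's body presses on something with over 40 N, if the wrist force passes 120 N, or if a joint passes its speed limit or range.

## Working session

There is one attempt and no reset: what is moved stays moved. The work goes in short steps, Python scripts to look and compute and a tool call to move; the robot and the scene stay as the last step left them, time stands still between calls to the robot, and variables do not carry over. Pictures are saved under pics/ and viewed, at most 10 in all, crops included, and the job is handed in when it is done.

Besides the shell and the picture viewer there is one more tool, called after "Emit:" in YAML: its name, and indented under it one key for each argument. carry_out: Moves the arm, as the interface text tells. Shift numbers are shares of 300 mm and turn numbers shares of 0.5 rad, none past 1 either way. Its arguments: {"type":"object","properties":{"increments":{"type":"array","items":{"type":"array","items":{"type":"number","minimum":-1,"maximum":1}}},"gripper":{"type":"number"}},"required":["increments"]}

```bash
mkdir -p pics; ls; python3 - <<'E'
from bench import bot
import cv2,numpy as np
for n in("scene","top"):
    p,d=bot.grab_frame(n); cv2.imwrite(f"pics/{n}0.png",p[:,:,::-1]); np.savez(f"{n}0.npz",p=p,d=d)
    c=bot.camera_model(n); print(n,np.round(c["K"],1).tolist(),np.round(c["extrinsics"],4).tolist())
s=bot.sense();print(s)
E
```

```text
pics
scene [[577.5, 0.0, 314.3], [0.0, 577.5, 236.9], [0.0, 0.0, 1.0]] [[0.6113, 0.5293, -0.5883, 1.2245], [0.7914, -0.4084, 0.4549, -0.3913], [0.0005, -0.7437, -0.6685, 0.8475], [0.0, 0.0, 0.0, 1.0]]
top [[604.6, 0.0, 312.5], [0.0, 604.6, 235.0], [0.0, 0.0, 1.0]] [[-0.0156, -0.9969, 0.0765, 0.4825], [-0.9997, 0.0141, -0.0207, 0.1283], [0.0196, -0.0768, -0.9969, 1.4023], [0.0, 0.0, 0.0, 1.0]]
{'t': 0.1, 'joints': array([64.135638  , 24.93089975,  1.43060311, 90.18486391, -0.66566721,
       64.97506568, -4.30291153]), 'qvel': array([-0.02375479, -0.13200727, -0.05365417, -0.12561481,  0.00171035,
       -0.03597705,  0.01090114]), 'joint_torque': array([ 4.79828988e-03, -6.69130611e+01,  9.89384651e-01, -3.15147543e+01,
       -6.02980633e-02,  3.73661402e-02,  6.16364355e-05]), 'tcp_pos': array([ 0.21341498, -0.58693626,  0.23403372]), 'tcp_rot': array([[ 9.39802119e-01,  3.41718630e-01, -5.95716284e-04],
       [ 3.41719131e-01, -9.39801211e-01,  1.31118802e-03],
       [-1.11797511e-04, -1.43582493e-03, -9.99998963e-01]]), 'contact_force': array([-0.59004781,  0.03085609, -0.24483454]), 'wrist_torque': array([-0.01491563, -0.01659443,  0.03847504]), 'grip_force': 0.0, 'grip_width': 0.09180060046120095}
```

View pics/scene0.png

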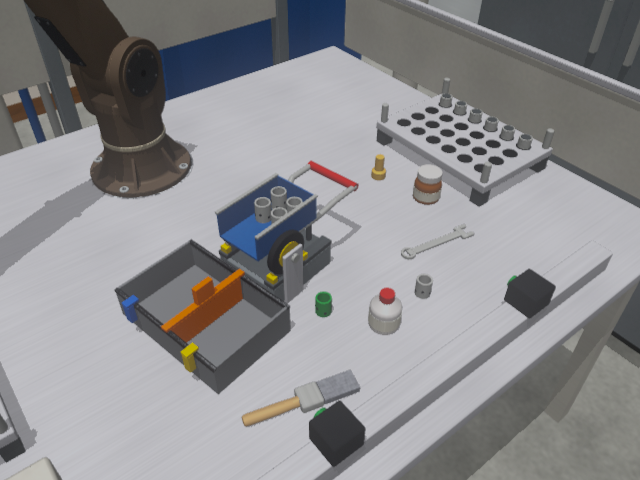

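View pics/top0.png

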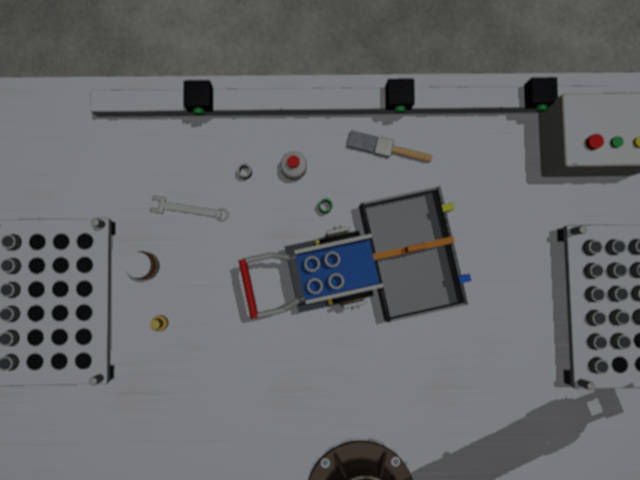

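```bash
cat > h.py <<'E'
import numpy as np,cv2
from bench import bot
def cloud(n,p,d):
    c=bot.camera_model(n);K=c["K"];E=np.array(c["extrinsics"])
    v,u=np.mgrid[:480,:640]
    P=np.stack([(u-K[0][2])/K[0][0]*d,(v-K[1][2])/K[1][1]*d,d],-1)@E[:3,:3].T+E[:3,3]
    return P
def seg(p,d,P,lo,hi,box=None):
    h=cv2.cvtColor(p,cv2.COLOR_RGB2HSV);m=cv2.inRange(h,lo,hi)>0
    m&=d>0
    if box: b=np.zeros_like(m);b[box[1]:box[3],box[0]:box[2]]=1;m&=b
    return P[m]
def line(Q):
    c=Q.mean(0);w=np.linalg.svd(Q-c,full_matrices=0)[2][0];t=(Q-c)@w
    return c+w*(t.max()+t.min())/2,w,np.ptp(t)
E
python3 - <<'E'
from h import *
np.set_printoptions(precision=4,suppress=True)
boxes={"top":dict(red=(230,245,265,330),org=(365,225,460,270),yel=(438,198,460,216),blu=(455,270,475,285),tray=(290,230,385,310),tote=(355,180,470,325)),
"scene":dict(red=(300,155,365,195),org=(160,265,250,345),yel=(178,340,204,375),blu=(118,292,142,325),tray=(215,175,320,258),tote=(110,235,295,385))}
rng=dict(red=((0,120,60),(6,255,255)),org=((7,150,60),(17,255,255)),yel=((20,130,60),(35,255,255)),blu=((100,130,60),(125,255,255)),tray=((100,130,40),(125,255,255)))
for n in boxes:
    z=np.load(n+"0.npz");p,d=z["p"],z["d"];P=cloud(n,p,d)
    for k in rng:
        Q=seg(p,d,P,*rng[k],boxes[n][k])
        print(n,k,len(Q),"min",Q.min(0),"max",Q.max(0),"med",np.median(Q,0))
        if k=="red": print("  line",*line(Q))
        if k=="org":
            T=Q[Q[:,2]>0.08]; print("  tab>80",len(T),T.min(0),T.max(0),"top",Q[Q[:,2]>.107].mean(0),(Q[:,2]>.107).sum())
            B=Q[(Q[:,2]<.08)&(Q[:,2]>.05)]; print("  div line",*line(B*[1,1,0]))
    b=boxes[n]["tote"];R=P[b[1]:b[3],b[0]:b[2]].reshape(-1,3);R=R[(abs(R[:,2]-.07)<.006)]
    r=cv2.minAreaRect((R[:,:2]*1000).astype(np.float32));print(" tote rim",len(R),r)
E
```

```text
top red 385 min [0.4112 0.2205 0.1406] max [0.531  0.2533 0.1568] med [0.4709 0.2367 0.1489]
  line [0.4706 0.2367 0.1489] [-0.9798 -0.2001 -0.0001] 0.12239285891214843
top org 439 min [ 0.5292 -0.2075  0.0071] max [ 0.5783 -0.0336  0.1211] med [ 0.5523 -0.1198  0.0784]
  tab>80 161 [ 0.5292 -0.2061  0.08  ] [ 0.5731 -0.0374  0.1211] top [ 0.5517 -0.1199  0.1152] 102
  div line [ 0.5525 -0.1205  0.    ] [ 0.2006 -0.9797 -0.    ] 0.1779380622488495
top yel 71 min [ 0.6327 -0.2089  0.0673] max [ 0.6483 -0.1855  0.0904] med [ 0.6413 -0.1966  0.0842]
top blu 77 min [ 0.4739 -0.2425  0.0651] max [ 0.4914 -0.2166  0.0907] med [ 0.4847 -0.2277  0.0838]
top tray 2734 min [ 0.4478 -0.0447  0.0673] max [0.5743 0.1369 0.1839] med [0.5089 0.0353 0.1268]
 tote rim 1317 ((535.47265625, -97.90428161621094), (271.8499755859375, 247.1924285888672), 10.742289543151855)
scene red 295 min [0.41   0.2172 0.1364] max [0.5331 0.2514 0.1526] med [0.4756 0.2316 0.1466]
  line [0.4723 0.2316 0.1459] [0.9804 0.1971 0.0013] 0.1252090856138986
scene org 2525 min [ 0.5147 -0.2131  0.0048] max [ 0.5805 -0.0311  0.1185] med [ 0.5582 -0.123   0.0584]
  tab>80 386 [ 0.5447 -0.1915  0.08  ] [ 0.5779 -0.0445  0.1185] top [ 0.5572 -0.1233  0.1131] 149
  div line [ 0.5568 -0.1212  0.    ] [-0.2003  0.9797  0.    ] 0.18482794793123225
scene yel 306 min [ 0.6062 -0.2138  0.033 ] max [ 0.6548 -0.1867  0.0875] med [ 0.6491 -0.205   0.0772]
scene blu 170 min [ 0.4766 -0.2453  0.0425] max [ 0.4964 -0.2191  0.0866] med [ 0.4883 -0.2376  0.0821]
scene tray 1094 min [ 0.4611 -0.0374  0.1208] max [0.5769 0.1301 0.1779] med [ 0.506  -0.0044  0.1262]
 tote rim 2645 ((536.2124633789062, -99.77876281738281), (277.642578125, 264.6451721191406), 11.610688209533691)
```

Emit:
carry_out:
  increments:
    - [0.05, -0.035, 0, 0, 0, -0.06]
    - [0.13, -0.09, 0, 0, 0, -0.16]
    - [0.22, -0.15, 0, 0, 0, -0.27]
    - [0.31, -0.21, 0, 0, 0, -0.38]
    - [0.4, -0.27, 0, 0, 0, -0.5]
    - [0.49, -0.33, 0, 0, 0, -0.62]
    - [0.58, -0.39, 0, 0, 0, -0.73]
    - [0.67, -0.45, 0, 0, 0, -0.84]
    - [0.75, -0.5, 0, 0, 0, -0.94]
    - [0.8, -0.53, 0, 0, 0, -1]
  gripper: 1

```text
t: 1.35
tcp_pos: [0.3862, -0.3542, 0.2348]
tcp_rot: [[0.658, 0.753, 0.0], [0.753, -0.658, 0.0], [0.0, 0.0, -1.0]]
contact_force: [0.1, -0.4, 0.1]
grip_width: 0.0917
grip_force: 0.0
```

```bash
cat >> h.py <<'E'
from scipy.spatial.transform import Rotation as Ro
U=np.array([.2,-.9798,0]);V=np.array([.9798,.2,0]);Z=np.array([0,0,1.])   # dock x,y,z
def RT(y): y=np.array(y)/np.linalg.norm(y); return np.stack([np.cross(y,-Z),y,-Z],1)
def goal(p,R):
    s=bot.sense();T=s["tcp_rot"]
    print("t",s["t"],"tcp",s["tcp_pos"].round(4),"F",s["contact_force"].round(1),"w",s["grip_width"].round(4),s["grip_force"],"j",s["joints"].round(0))
    print("shift",(T.T@(np.array(p)-s["tcp_pos"])/.3).round(3),"turn",(Ro.from_matrix(T.T@R).as_rotvec()/.5).round(3))
E
python3 -c "
from h import *
goal([.554,-.122,.2],RT(V))"
```

```text
Traceback (most recent call last):
  File "h.py", line 21, in goal
    print("t",s["t"],"tcp",s["tcp_pos"].round(4),"F",s["contact_force"].round(1),"w",s["grip_width"].round(4),s["grip_force"],"j",s["joints"].round(0))
                                                                                     ^^^^^^^^^^^^^^^^^^^^^
AttributeError: 'float' object has no attribute 'round'
```

Emit:
carry_out:
  increments:
    - [0.06, -0.005, 0, 0, 0, -0.06]
    - [0.16, -0.015, 0, 0, 0, -0.16]
    - [0.26, -0.025, 0, 0, 0, -0.27]
    - [0.37, -0.035, 0, 0, 0, -0.38]
    - [0.48, -0.045, 0, 0, 0, -0.5]
    - [0.59, -0.055, 0, 0, 0, -0.62]
    - [0.7, -0.065, 0, 0, 0, -0.73]
    - [0.8, -0.075, 0, 0, 0, -0.84]
    - [0.89, -0.08, 0, 0, 0, -0.94]
    - [0.95, -0.087, 0, 0, 0, -1]

```text
t: 2.6
tcp_pos: [0.5544, -0.1237, 0.2346]
tcp_rot: [[0.218, 0.976, -0.0], [0.976, -0.218, 0.0], [0.0, -0.0, -1.0]]
contact_force: [-0.1, -0.6, 0.6]
grip_width: 0.0919
grip_force: 0.0
```

```bash
sed -i 's/s\["grip_width"\].round(4)/round(s["grip_width"],4)/' h.py
python3 -c "
from h import *
goal([.554,-.122,.235],RT(V))
for n in ('wrist','top'):
    p,d=bot.grab_frame(n);cv2.imwrite('pics/%s1.png'%n,p[:,:,::-1])
z=np.load('top0.npz');P=cloud('top',z['p'],z['d'])
for nm,lo,hi,b,h in(('yel',(20,130,60),(35,255,255),(438,198,460,216),.078),('blu',(100,130,60),(125,255,255),(455,270,475,285),.078),('tab',(7,150,60),(17,255,255),(365,225,460,270),.107)):
    Q=seg(z['p'],z['d'],P,lo,hi,b);Q=Q[Q[:,2]>h];v=Q@V;u=Q@U;print(nm,len(Q),v.min(),v.max(),(v.min()+v.max())/2,v.mean(),u.min(),u.max())
"
```

```text
t 2.6 tcp [ 0.5544 -0.1237  0.2346] F [-0.1 -0.6  0.6] w 0.0919 0.0 j [ 24.  22. -22.  97.   9.  63. -14.]
shift [ 0.005 -0.003 -0.001] turn [-0.    -0.    -0.842]
yel 69 0.5814031618824345 0.5958505042315766 0.5886268330570055 0.5885924975013319 0.3096483870622409 0.3328960054008381
blu 72 0.41986145835313843 0.4353320518460786 0.4275967550996085 0.42838654482826244 0.308912592089176 0.33402078001717983
tab 102 0.5108333620987155 0.5222457346797762 0.5165395483892459 0.5165892146497049 0.20749996540659263 0.24774897324403375
```

View pics/wrist1.png

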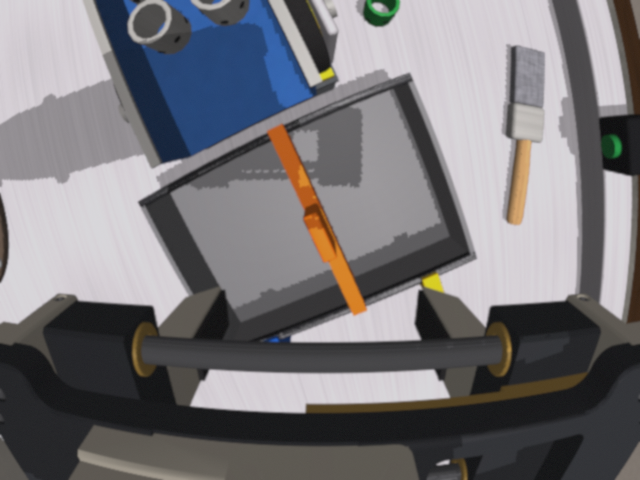

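Emit:
carry_out:
  increments:
    - [0.005, -0.005, 0, 0, 0, -0.16]
    - [0.011, -0.012, 0, 0, 0, -0.38]
    - [0.011, -0.012, 0.03, 0, 0, -0.62]
    - [0.011, -0.012, 0.09, 0, 0, -0.8]
    - [0.011, -0.012, 0.18, 0, 0, -0.842]
    - [0.011, -0.012, 0.27, 0, 0, -0.842]
    - [0.011, -0.012, 0.36, 0, 0, -0.842]
    - [0.011, -0.012, 0.43, 0, 0, -0.842]
    - [0.011, -0.012, 0.475, 0, 0, -0.842]
    - [0.011, -0.012, 0.493, 0, 0, -0.842]

```text
t: 3.95
tcp_pos: [0.5504, -0.1215, 0.0863]
tcp_rot: [[-0.196, 0.981, -0.001], [0.981, 0.196, -0.0], [-0.0, -0.001, -1.0]]
contact_force: [-0.4, -1.0, -0.2]
grip_width: 0.0916
grip_force: 0.0
```

Emit:
carry_out:
  increments:
    - [0, 0, 0, 0, 0, 0]
    - [0, 0, 0, 0, 0, 0]
    - [0, 0, 0, 0, 0, 0]
    - [0, 0, 0, 0, 0, 0]
    - [0, 0, 0, 0, 0, 0]
    - [0, 0, 0, 0, 0, 0]
    - [0, 0, 0, 0, 0, 0]
    - [0, 0, 0, 0, 0, 0]
    - [0, 0, 0, 0, 0, 0]
    - [0, 0, 0, 0, 0, 0]
  gripper: 0

```text
t: 5.2
tcp_pos: [0.5513, -0.1207, 0.0869]
tcp_rot: [[-0.198, 0.98, 0.001], [0.98, 0.198, 0.0], [-0.0, 0.001, -1.0]]
contact_force: [4.0, -0.5, -1.7]
grip_width: 0.012
grip_force: 30.0
```

```bash
python3 -c "
from h import *
goal(.2276*U+.5886*V+Z*.087,RT(V))
s=bot.sense();print(s['tcp_pos']@U,s['tcp_pos']@V)"
```

```text
t 5.2 tcp [ 0.5513 -0.1207  0.0869] F [ 4.  -0.5 -1.7] w 0.012 29.999704957008362 j [ 25.  31. -25. 106.  17.  46.   2.]
shift [ 0.004  0.242 -0.   ] turn [ 0.002  0.    -0.005]
0.22851659111435052 0.5160410317689681
```

Emit:
carry_out:
  increments:
    - [0, 0.015, 0, 0, 0, 0]
    - [0, 0.045, 0, 0, 0, 0]
    - [0, 0.08, 0, 0, 0, 0]
    - [0, 0.12, 0, 0, 0, 0]
    - [0, 0.16, 0, 0, 0, 0]
    - [0, 0.195, 0, 0, 0, 0]
    - [0, 0.225, 0, 0, 0, 0]
    - [0, 0.242, 0, 0, 0, 0]
    - [0, 0.242, 0, 0, 0, 0]
    - [0, 0.242, 0, 0, 0, 0]

```text
t: 6.45
tcp_pos: [0.6232, -0.1062, 0.0869]
tcp_rot: [[-0.198, 0.98, 0.002], [0.98, 0.198, 0.0], [0.0, 0.002, -1.0]]
contact_force: [3.9, 0.2, 1.4]
grip_width: 0.0118
grip_force: 30.0
```

```bash
python3 -c "
from h import *
goal(.2276*U+.5886*V+Z*.087,RT(V))
s=bot.sense();print(s['tcp_pos']@U,s['tcp_pos']@V)
p,d=bot.grab_frame('top');P=cloud('top',p,d)
cv2.imwrite('pics/top2.png',cv2.resize(p[160:360,220:490,::-1],(800,592)))
p,d=bot.grab_frame('scene');cv2.imwrite('pics/scene2.png',cv2.resize(p[180:400,100:400,::-1],(800,586)))
"
```

```text
t 6.45 tcp [ 0.6232 -0.1062  0.0869] F [3.9 0.2 1.4] w 0.0118 30.00138133764267 j [ 21.  36. -24.  97.  18.  51.   1.]
shift [ 0.004 -0.002 -0.   ] turn [ 0.004 -0.    -0.005]
0.22865501808454813 0.589332055224828
```

View pics/scene2.png

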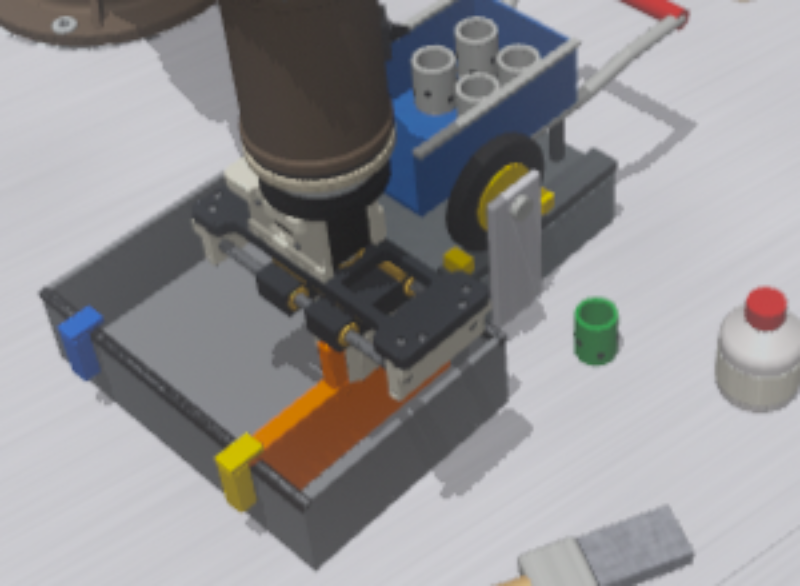

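Emit:
carry_out:
  increments:
    - [0, 0, 0, 0, 0, 0]
    - [0, 0, 0, 0, 0, 0]
    - [0, 0, 0, 0, 0, 0]
    - [0, 0, 0, 0, 0, 0]
    - [0, 0, -0.04, 0, 0, 0]
    - [0, 0, -0.12, 0, 0, 0]
    - [0, 0, -0.24, 0, 0, 0]
    - [0, 0, -0.38, 0, 0, -0.1]
    - [0, 0, -0.54, 0, 0, -0.3]
    - [0, 0, -0.7, 0, 0, -0.6]
  gripper: 0.5

```text
t: 7.8
tcp_pos: [0.6217, -0.1063, 0.2995]
tcp_rot: [[-0.482, 0.876, 0.001], [0.876, 0.482, -0.0], [-0.001, 0.001, -1.0]]
contact_force: [1.6, 1.0, -0.2]
grip_width: 0.0459
grip_force: 0.0
```

```bash
python3 -c "
from h import *
goal([.4715,.234,.3],RT(-U))
"
```

```text
t 7.8 tcp [ 0.6217 -0.1063  0.2995] F [ 1.6  1.  -0.2] w 0.0459 0.0 j [ 25.  26. -31.  82.  14.  76.  22.]
shift [ 1.235  0.108 -0.002] turn [ 0.000e+00  2.000e-03 -2.538e+00]
```

Emit:
carry_out:
  increments:
    - [0.03, 0.002, 0, 0, 0, -0.09]
    - [0.08, 0.007, 0, 0, 0, -0.19]
    - [0.14, 0.012, 0, 0, 0, -0.29]
    - [0.21, 0.018, 0, 0, 0, -0.39]
    - [0.28, 0.025, 0, 0, 0, -0.5]
    - [0.36, 0.032, 0, 0, 0, -0.6]
    - [0.44, 0.038, 0, 0, 0, -0.7]
    - [0.52, 0.045, 0, 0, 0, -0.8]
    - [0.59, 0.051, 0, 0, 0, -0.9]
    - [0.65, 0.057, 0, 0, 0, -1.0]

```text
t: 9.05
tcp_pos: [0.5431, 0.0742, 0.2969]
tcp_rot: [[-0.843, 0.538, 0.0], [0.538, 0.843, -0.0], [-0.0, -0.0, -1.0]]
contact_force: [0.3, -1.1, 0.5]
grip_width: 0.0459
grip_force: 0.0
```

```bash
python3 -c "
from h import *
goal([.4715,.234,.28],RT(-U))
"
```

```text
t 9.05 tcp [0.5431 0.0742 0.2969] F [ 0.3 -1.1  0.5] w 0.0459 0.0 j [ 17.  20. -41.  93.  14.  72.  31.]
shift [0.488 0.32  0.056] turn [-0.     0.    -1.539]
```

Emit:
carry_out:
  increments:
    - [0.03, 0.02, 0.003, 0, 0, -0.09]
    - [0.08, 0.05, 0.008, 0, 0, -0.19]
    - [0.14, 0.09, 0.015, 0, 0, -0.29]
    - [0.2, 0.13, 0.022, 0, 0, -0.39]
    - [0.26, 0.17, 0.03, 0, 0, -0.5]
    - [0.32, 0.21, 0.037, 0, 0, -0.6]
    - [0.38, 0.25, 0.044, 0, 0, -0.7]
    - [0.43, 0.285, 0.05, 0, 0, -0.8]
    - [0.47, 0.31, 0.054, 0, 0, -0.9]
    - [0.488, 0.32, 0.056, 0, 0, -1.0]

```text
t: 10.3
tcp_pos: [0.4721, 0.2338, 0.28]
tcp_rot: [[-0.998, 0.068, -0.0], [0.068, 0.998, 0.0], [0.0, 0.0, -1.0]]
contact_force: [0.4, 0.5, -0.5]
grip_width: 0.0457
grip_force: 0.0
```

```bash
python3 -c "
from h import *
goal([.4715,.234,.28],RT(-U))
p,d=bot.grab_frame('wrist');cv2.imwrite('pics/wrist3.png',p[:,:,::-1])
p,d=bot.grab_frame('top');P=cloud('top',p,d)
cv2.imwrite('pics/top3.png',p[:,:,::-1])
for nm,lo,hi,b,h in(('yel',(20,130,60),(35,255,255),(438,198,460,216),.078),('tab',(7,150,60),(17,255,255),(365,190,460,270),.107)):
    Q=seg(p,d,P,lo,hi,b);Q=Q[Q[:,2]>h]
    if len(Q): v=Q@V;u=Q@U;print(nm,len(Q),v.min(),v.max(),(v.min()+v.max())/2,v.mean(),u.min(),u.max())
"
```

```text
t 10.3 tcp [0.4721 0.2338 0.28  ] F [ 0.4  0.5 -0.5] w 0.0457 0.0 j [  6.  21. -50.  97.  17.  70.  37.]
shift [ 0.002  0.001 -0.   ] turn [ 0.    -0.    -0.538]
yel 69 0.5811185394399975 0.5956647273525267 0.5883916333962621 0.5884697063053276 0.30926520149377934 0.332890289563737
tab 101 0.580957842972985 0.5927952306818617 0.5868765368274234 0.5865601562383971 0.20812732382565438 0.24881459792213362
```

View pics/wrist3.png

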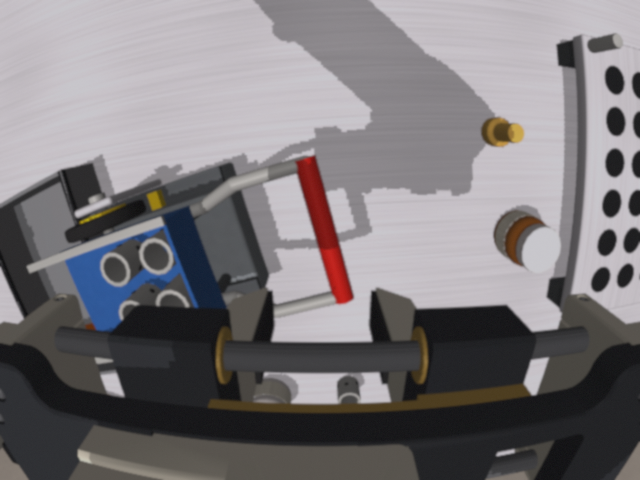

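Emit:
carry_out:
  increments:
    - [0.003, 0.005, 0, 0, 0, -0.15]
    - [0.003, 0.005, 0, 0, 0, -0.35]
    - [0.003, 0.005, 0.03, 0, 0, -0.5]
    - [0.003, 0.005, 0.09, 0, 0, -0.538]
    - [0.003, 0.005, 0.18, 0, 0, -0.538]
    - [0.003, 0.005, 0.27, 0, 0, -0.538]
    - [0.003, 0.005, 0.36, 0, 0, -0.538]
    - [0.003, 0.005, 0.44, 0, 0, -0.538]
    - [0.003, 0.005, 0.485, 0, 0, -0.538]
    - [0.003, 0.005, 0.503, 0, 0, -0.538]

```text
t: 11.65
tcp_pos: [0.4715, 0.2341, 0.1283]
tcp_rot: [[-0.981, -0.195, -0.001], [-0.195, 0.981, -0.0], [0.001, -0.0, -1.0]]
contact_force: [-0.8, -0.6, 0.5]
grip_width: 0.0458
grip_force: 0.0
```

Emit:
carry_out:
  increments:
    - [0, 0, 0, 0, 0, 0]
    - [0, 0, 0, 0, 0, 0]
    - [0, 0, 0, 0, 0, 0]
    - [0, 0, 0, 0, 0, 0]
    - [0, 0, 0, 0, 0, 0]
    - [0, 0, 0, 0, 0, 0]
    - [0, 0, 0, 0, 0, 0]
    - [0, 0, 0, 0, 0, 0]
    - [0, 0, 0, 0, 0, 0]
    - [0, 0, 0, 0, 0, 0]
  gripper: 0

```text
t: 12.9
tcp_pos: [0.4717, 0.2368, 0.1298]
tcp_rot: [[-0.98, -0.197, 0.001], [-0.197, 0.98, 0.004], [-0.002, 0.003, -1.0]]
contact_force: [-0.9, 6.5, -3.5]
grip_width: 0.0171
grip_force: 30.0
```

```bash
python3 -c "
from h import *
goal([.471,.2355,.129],RT(-U))
s=bot.sense();h0=s['tcp_pos'];T=s['tcp_rot']
for t in np.arange(0.1,1.06,.05):
    a=np.arctan2(30,210);x=-.2121*np.cos(a+t)+.21;z=.2121*np.sin(a+t)-.03
    print(round(t,2),(T.T@(x*U+z*Z)/.3).round(3))
"
```

```text
t 12.9 tcp [0.4717 0.2368 0.1298] F [-0.9  6.5 -3.5] w 0.0171 29.998977184295654 j [  3.  31. -49. 108.  28.  54.  42.]
shift [ 0.003 -0.004  0.003] turn [ 0.007  0.003 -0.006]
0.1 [-0.    -0.013 -0.069]
0.15 [-0.    -0.023 -0.104]
0.2 [-0.    -0.033 -0.137]
0.25 [-0.    -0.046 -0.17 ]
0.3 [-0.001 -0.06  -0.203]
0.35 [-0.001 -0.076 -0.234]
0.4 [-0.001 -0.093 -0.265]
0.45 [-0.001 -0.112 -0.295]
0.5 [-0.001 -0.133 -0.324]
0.55 [-0.001 -0.154 -0.352]
0.6 [-0.001 -0.178 -0.378]
0.65 [-0.001 -0.202 -0.404]
0.7 [-0.001 -0.228 -0.428]
0.75 [-0.001 -0.255 -0.451]
0.8 [-0.002 -0.283 -0.473]
0.85 [-0.002 -0.312 -0.493]
0.9 [-0.002 -0.342 -0.512]
0.95 [-0.002 -0.372 -0.529]
1.0 [-0.002 -0.404 -0.544]
1.05 [-0.002 -0.437 -0.558]
```

Emit:
carry_out:
  increments:
    - [0, 0, -0.015, 0, 0, 0]
    - [0, -0.003, -0.035, 0, 0, 0]
    - [0, -0.013, -0.069, 0, 0, 0]
    - [0, -0.023, -0.104, 0, 0, 0]
    - [0, -0.033, -0.137, 0, 0, 0]
    - [0, -0.046, -0.17, 0, 0, 0]
    - [0, -0.06, -0.203, 0, 0, 0]
    - [0, -0.076, -0.234, 0, 0, 0]
    - [-0.001, -0.093, -0.265, 0, 0, 0]
    - [-0.001, -0.102, -0.28, 0, 0, 0]

```text
t: 14.15
tcp_pos: [0.4776, 0.2078, 0.2147]
tcp_rot: [[-0.98, -0.198, 0.001], [-0.198, 0.98, 0.005], [-0.002, 0.005, -1.0]]
contact_force: [-2.7, 9.9, -0.0]
grip_width: 0.0169
grip_force: 30.0
```

```bash
python3 -c "
from h import *
A=np.array([.4717,.2368,.1298])
s=bot.sense();T=s['tcp_rot'];D=s['tcp_pos']-A;x=D@U;z=D[2]
print(s['joints'].round(0),s['contact_force'],s['grip_width'],x,z,np.hypot(x-.21,z+.03),np.arctan2(z+.03,.21-x)-np.arctan2(30,210))
p,d=bot.grab_frame('scene');cv2.imwrite('pics/scene4.png',p[:,:,::-1])
"
```

```text
[ 10.  25. -53. 103.  22.  63.  51.] [-2.73574899e+00  9.92261831e+00 -2.41409611e-03] 0.016938071594124585 0.02963689859886624 0.08485316750889457 0.2138272630743373 0.42513458148438643
```

View pics/scene4.png

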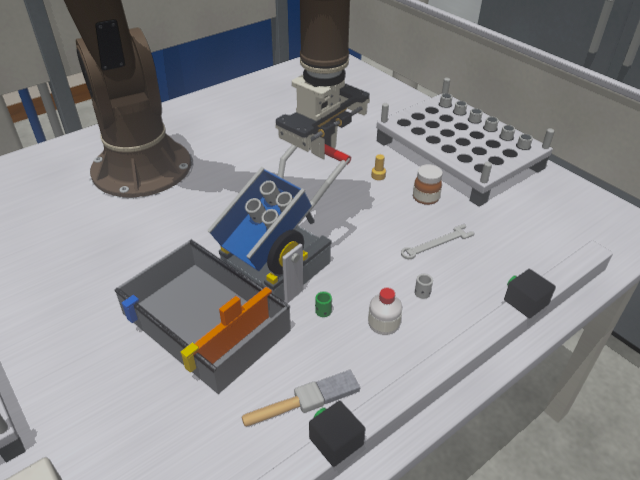

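Emit:
carry_out:
  increments:
    - [0, -0.008, -0.016, 0, 0, 0]
    - [0, -0.016, -0.031, 0, 0, 0]
    - [0, -0.026, -0.045, 0, 0, 0]
    - [0, -0.036, -0.059, 0, 0, 0]
    - [0, -0.047, -0.073, 0, 0, 0]
    - [0, -0.058, -0.086, 0, 0, 0]
    - [0, -0.07, -0.099, 0, 0, 0]
    - [0, -0.082, -0.112, 0, 0, 0]
    - [0, -0.095, -0.124, 0, 0, 0]
    - [0, -0.107, -0.136, 0, 0, 0]

```text
t: 15.45
tcp_pos: [0.4838, 0.1772, 0.2558]
tcp_rot: [[-0.98, -0.199, 0.002], [-0.199, 0.98, 0.006], [-0.003, 0.006, -1.0]]
contact_force: [-4.2, 10.4, 4.7]
grip_width: 0.0169
grip_force: 30.0
```

```bash
cat > s.py <<'E'
from h import *
import sys
A=np.array([.4717,.2368,.1298])
s=bot.sense();T=s['tcp_rot'];D=s['tcp_pos']-A;x=D@U;z=D[2]
print(s['joints'].round(0),s['contact_force'].round(1),s['grip_width'],np.hypot(x-.21,z+.03),'theta',np.arctan2(z+.03,.21-x)-np.arctan2(30,210))
p,d=bot.grab_frame('scene');cv2.imwrite('pics/%s.png'%sys.argv[1],cv2.resize(p[90:400,100:420,::-1],(600,580)))
E
python3 s.py scene5
```

```text
[ 15.  22. -54. 101.  19.  67.  57.] [-4.2 10.4  4.7] 0.01686660228797811 0.21587908972924777 theta 0.6657547154813321
```

View pics/scene5.png

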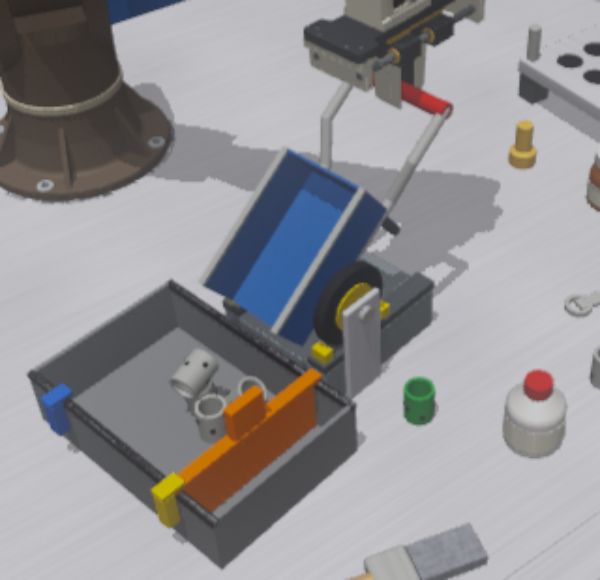

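Emit:
carry_out:
  increments:
    - [0, -0.01, -0.01, 0, 0, 0]
    - [0, -0.025, -0.023, 0, 0, 0]
    - [0, -0.043, -0.038, 0, 0, 0]
    - [0, -0.06, -0.052, 0, 0, 0]
    - [0, -0.08, -0.066, 0, 0, 0]
    - [0, -0.1, -0.08, 0, 0, 0]
    - [0, -0.117, -0.092, 0, 0, 0]
    - [0, -0.13, -0.1, 0, 0, 0]
    - [0, -0.13, -0.1, 0, 0, 0]
    - [0, -0.13, -0.1, 0, 0, 0]

```text
t: 16.75
tcp_pos: [0.4916, 0.1391, 0.2863]
tcp_rot: [[-0.98, -0.199, 0.003], [-0.199, 0.98, 0.005], [-0.004, 0.005, -1.0]]
contact_force: [-4.7, 9.8, 12.8]
grip_width: 0.0173
grip_force: 30.0
```

```bash
python3 s.py scene6; python3 -c "
from h import *
p,d=bot.grab_frame('top');c=cv2.resize(p[170:330,230:480,::-1],(800,512));cv2.imwrite('pics/top6.png',c)
print([ (np.round(r['extent']),round(r['score'],2)) for r in bot.recognise('top','sleeve0_mid')][:8])"
python3 - <<'E'
import cv2,numpy as np
a=cv2.imread('pics/scene6.png');b=cv2.imread('pics/top6.png')
cv2.imwrite('pics/both6.png',np.vstack([cv2.resize(b,(469,300)),cv2.resize(a[230:530,20:489],(469,300))]))
E
```

```text
[ 20.  20. -55.  98.  17.  70.  63.] [-4.7  9.8 12.8] 0.017251577954010312 0.21664054493572243 theta 0.8949771761010231
[(array([377., 237., 389., 252.]), 0.51)]
```

View pics/both6.png

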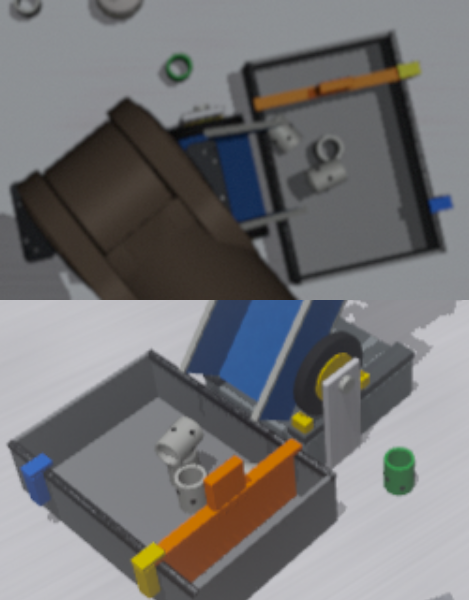

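Emit:
carry_out:
  increments:
    - [0, 0.008, 0.004, 0, 0, 0]
    - [0, 0.022, 0.014, 0, 0, 0]
    - [0, 0.036, 0.024, 0, 0, 0]
    - [0, 0.05, 0.035, 0, 0, 0]
    - [0, 0.064, 0.046, 0, 0, 0]
    - [0, 0.078, 0.057, 0, 0, 0]
    - [0, 0.091, 0.068, 0, 0, 0]
    - [0, 0.104, 0.08, 0, 0, 0]
    - [0, 0.117, 0.091, 0, 0, 0]
    - [0, 0.129, 0.102, 0, 0, 0]

```text
t: 18.15
tcp_pos: [0.484, 0.1763, 0.2552]
tcp_rot: [[-0.98, -0.199, 0.002], [-0.199, 0.98, 0.004], [-0.003, 0.004, -1.0]]
contact_force: [-3.1, 7.4, 6.7]
grip_width: 0.017
grip_force: 30.0
```

Emit:
carry_out:
  increments:
    - [0, 0.012, 0.012, 0, 0, 0]
    - [0, 0.023, 0.025, 0, 0, 0]
    - [0, 0.035, 0.038, 0, 0, 0]
    - [0, 0.046, 0.051, 0, 0, 0]
    - [0, 0.057, 0.065, 0, 0, 0]
    - [0, 0.067, 0.079, 0, 0, 0]
    - [0, 0.077, 0.093, 0, 0, 0]
    - [0, 0.086, 0.107, 0, 0, 0]
    - [0, 0.095, 0.122, 0, 0, 0]
    - [0, 0.104, 0.137, 0, 0, 0]

```text
t: 19.4
tcp_pos: [0.4778, 0.2073, 0.2138]
tcp_rot: [[-0.98, -0.199, 0.002], [-0.199, 0.98, 0.005], [-0.003, 0.005, -1.0]]
contact_force: [-3.1, 10.0, 5.7]
grip_width: 0.0172
grip_force: 30.0
```

```bash
python3 s.py scene7; python3 -c "
from h import *
goal([.4717,.2368,.1298],RT(-U))"
```

```text
[ 10.  25. -53. 103.  22.  62.  51.] [-3.1 10.   5.7] 0.017234205627905765 0.21295014955167615 theta 0.42305780841188256
t 19.45 tcp [0.4777 0.2076 0.2134] F [-2.4 10.3  4.7] w 0.0173 29.998799264431 j [ 10.  25. -53. 103.  22.  62.  51.]
shift [0.001 0.098 0.279] turn [ 0.01   0.006 -0.002]
```

Emit:
carry_out:
  increments:
    - [0, 0.008, 0.014, 0, 0, 0]
    - [0, 0.017, 0.031, 0, 0, 0]
    - [0, 0.026, 0.048, 0, 0, 0]
    - [0, 0.034, 0.065, 0, 0, 0]
    - [0, 0.042, 0.083, 0, 0, 0]
    - [0, 0.05, 0.101, 0, 0, 0]
    - [0, 0.057, 0.119, 0, 0, 0]
    - [0, 0.064, 0.138, 0, 0, 0]
    - [0, 0.07, 0.157, 0, 0, 0]
    - [0, 0.075, 0.175, 0, 0, 0]

```text
t: 20.7
tcp_pos: [0.4732, 0.2298, 0.161]
tcp_rot: [[-0.98, -0.199, 0.001], [-0.199, 0.98, 0.006], [-0.003, 0.006, -1.0]]
contact_force: [-3.6, 11.4, 1.7]
grip_width: 0.0169
grip_force: 30.0
```

Emit:
carry_out:
  increments:
    - [0, 0.004, 0.014, 0, 0, 0]
    - [0, 0.008, 0.029, 0, 0, 0]
    - [0, 0.012, 0.044, 0, 0, 0]
    - [0, 0.015, 0.059, 0, 0, 0]
    - [0, 0.018, 0.072, 0, 0, 0]
    - [0, 0.02, 0.084, 0, 0, 0]
    - [0, 0.022, 0.093, 0, 0, 0]
    - [0, 0.023, 0.099, 0, 0, 0]
    - [0, 0.023, 0.104, 0, 0, 0]
    - [0, 0.023, 0.104, 0, 0, 0]

```text
t: 21.95
tcp_pos: [0.4719, 0.2365, 0.1297]
tcp_rot: [[-0.98, -0.199, 0.001], [-0.199, 0.98, 0.006], [-0.002, 0.006, -1.0]]
contact_force: [-3.2, 11.2, 0.4]
grip_width: 0.0175
grip_force: 30.0
```

```bash
python3 s.py scene8
```

```text
[  3.  31. -49. 108.  28.  54.  42.] [-3.2 11.2  0.4] 0.017471109457688854 0.2117995863753349 theta -0.00014239785021694096
```

Emit:
carry_out:
  increments:
    - [0, 0.004, 0.003, 0, 0, 0]
    - [0, 0.008, 0.006, 0, 0, 0]
    - [0, 0.008, 0.009, 0, 0, 0]
    - [0, 0.008, 0.009, 0, 0, 0]
    - [0, 0.008, 0.009, 0, 0, 0]
    - [0, 0.008, 0.009, 0, 0, 0]
    - [0, 0.008, 0.009, 0, 0, 0]
    - [0, 0.008, 0.009, 0, 0, 0]
    - [0, 0.008, 0.009, 0, 0, 0]
    - [0, 0.008, 0.009, 0, 0, 0]

```text
t: 23.25
tcp_pos: [0.4718, 0.2368, 0.1277]
tcp_rot: [[-0.98, -0.197, 0.002], [-0.197, 0.98, 0.003], [-0.002, 0.002, -1.0]]
contact_force: [-4.8, 3.0, 13.4]
grip_width: 0.0166
grip_force: 30.0
```

Emit:
carry_out:
  increments:
    - [0, 0, 0, 0, 0, 0]
    - [0, 0, 0, 0, 0, 0]
    - [0, 0, 0, 0, 0, 0]
    - [0, 0, 0, 0, 0, 0]
    - [0, 0, 0, 0, 0, 0]
    - [0, 0, -0.04, 0, 0, 0]
    - [0, 0, -0.12, 0, 0, 0]
    - [0, 0, -0.24, 0, 0, 0]
    - [0, 0, -0.38, 0, 0, 0]
    - [0, 0, -0.5, 0, 0, 0]
  gripper: 0.5

```text
t: 24.5
tcp_pos: [0.4719, 0.2349, 0.2782]
tcp_rot: [[-0.981, -0.196, 0.001], [-0.196, 0.981, 0.001], [-0.001, 0.0, -1.0]]
contact_force: [-0.1, -0.1, -0.1]
grip_width: 0.0463
grip_force: 0.0
```

Emit:
carry_out:
  increments:
    - [0, 0.02, -0.02, 0, 0, 0]
    - [0, 0.06, -0.04, 0, 0, 0]
    - [0, 0.12, -0.06, 0, 0, 0]
    - [0, 0.19, -0.08, 0, 0, 0]
    - [0, 0.26, -0.1, 0, 0, 0]
    - [0, 0.33, -0.12, 0, 0, 0]
    - [0, 0.38, -0.14, 0, 0, 0]
    - [0, 0.4, -0.15, 0, 0, 0]
    - [0, 0.4, -0.15, 0, 0, 0]
    - [0, 0.4, -0.15, 0, 0, 0]

```text
t: 25.75
tcp_pos: [0.4489, 0.3514, 0.3205]
tcp_rot: [[-0.981, -0.195, -0.0], [-0.195, 0.981, -0.001], [0.0, -0.001, -1.0]]
contact_force: [-0.7, -0.3, -0.3]
grip_width: 0.046
grip_force: 0.0
```

```bash
python3 s.py scene9; python3 - <<'E'
from h import *
p,d=bot.grab_frame('top');P=cloud('top',p,d)
for nm,lo,hi,b,h in(('yel',(20,130,60),(35,255,255),(438,198,460,216),.078),('tab',(7,150,60),(17,255,255),(365,190,460,270),.107),('red',(0,120,60),(6,255,255),(230,245,265,330),.1)):
    Q=seg(p,d,P,lo,hi,b);Q=Q[Q[:,2]>h];
    if len(Q): print(nm,len(Q),(Q@V).mean(),np.median(Q,0))
a=cv2.imread('pics/scene9.png');b=cv2.resize(p[180:330,220:480,::-1],(693,400))
cv2.imwrite('pics/both9.png',np.vstack([np.hstack([b,np.zeros((400,7,3),np.uint8)]),cv2.resize(a[280:530,20:520],(700,350))[:200]]))
E
```

```text
[ -7.  25. -54.  87.  20.  78.  39.] [-0.7 -0.3 -0.3] 0.04602802329341482 0.39439033093658216 theta 0.4519109773013966
yel 71 0.5884201093125175 [ 0.64124811 -0.1960026   0.08453451]
tab 102 0.5866746859697938 [ 0.62071709 -0.10597919  0.11540171]
red 390 0.508109166772297 [0.46994103 0.23673329 0.14880097]
```

View pics/both9.png

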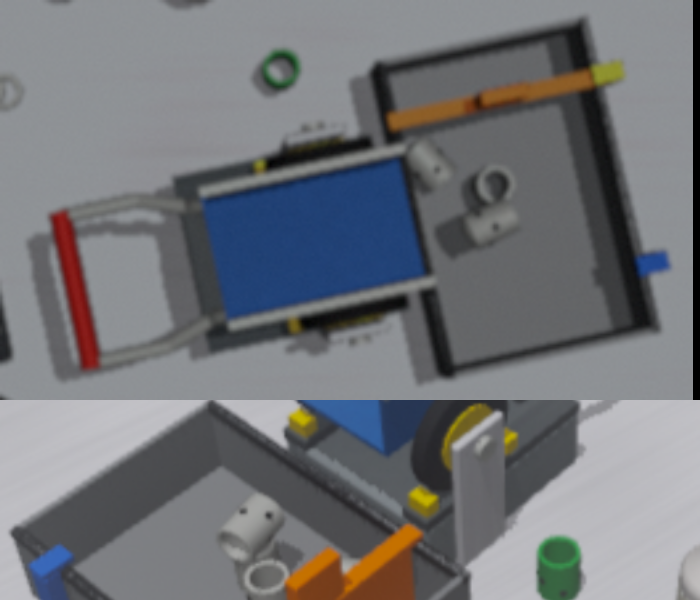

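```bash
python3 - <<'E'
from h import *
p,d=bot.grab_frame('top');P=cloud('top',p,d)
for (x,y) in((430,160),(492,185),(490,222)):
    u,v=int(220+x*260/693),int(180+y*150/400);print(P[v-5:v+6,u-5:u+6,2].max().round(3))
print(bot.finish_job())
E
```

```text
1.402
0.072
1.402
the job is handed in; nothing more can be done
None
```

I slid the divider to within 2 mm of the yellow clip, tipped the barrow and guided it back onto its legs. The tray is empty and I handed the job in at about 26 s. Three sleeves are clearly visible in the tote. The fourth appears to lie under a leaning one, but my depth check on that failed, so I did not confirm it.

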